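Lock the blade cassette of a vegetable cutter with its ball-lock pin

TASK

Get the vegetable cutter ready: gently push its blade cassette all the way in so that the slotted tongue lies inside the blue fork, then take the ball-lock pin with the red button from its white stand, feel for the fork's hole with it, and with the button pressed slide it down through fork and tongue until its collar sits on the fork; let go so that the button springs back and the balls lock. Never force the pin or the cutter (stay under 40 N), and leave the other things where they are.

Things in the scene. Friction and masses are not known exactly. Their poses are not given: they have to be found in the camera images.
- lock_point (a point): Robot-side end of the fork's adjusting range, fixed to the cutter, level with the top of the blue fork's upper lug, 105 mm above the table. z up; y along the cassette's slide (drawn out to +y); x along the cutter's bed, away from the robot. The fork is bolted through slots: its hole lies in line with this point in y and anywhere from 5 to 29 mm to its +x side, unreported: find it by feel or sight.
- cutter: The vegetable cutter, fixed, origin under its cassette, axes as lock_point. Blue fork: two lugs 50 (x) x 56 (y) mm, upper 10 mm thick, 9 mm gap for the tongue, lower 8 mm, 38 mm free below; one vertical 17.5 mm hole (brass rim) through both, no chamfer; does not shift under 40 N. The cutter's head frame, 55 mm higher than the lug, begins 34 mm from the hole to +y; the lever, up to 220 mm high, lies 260 mm to +x.
- tongue_slot (a point): Centre of the slot in the cassette's flat steel tongue, which enters the fork's gap; moves with the cassette. Tongue 66 (x) x 62 (y) x 8 mm; slot 44 mm along x (takes up the fork's adjustment), 17.5 mm along y. The pin's tapered nose draws the tongue into line with the fork if it is within about 2.5 mm.
- cassette (a joint): How far the blade cassette (steel frame 130 x 108 x 16 mm on edge, with a lattice of blades) is drawn out to the cutter's +y, m; starts at 0.045 to 0.080. At 0 the slot is in line with the fork; the end stop is at -0.0025, 2.5 mm past it, near enough for the pin. Slides with about 3 N of friction and stays where it is left.
- push_knob (a point): Centre of the outer face of the cassette's yellow round push knob (36 mm diameter, 12 mm thick, on a 12 mm stem, axis along y, 110 mm above the table); moves with the cassette. Axes as lock_point: the face looks to +y, push it to -y. The cutter's top rail, 162 mm high, ends 31 mm behind this face when the cassette is in.
- pin_grip (a point): The ball-lock pin, upright: centre of its black round head (26 mm diameter, 32 mm high), z up along the pin. Right under the head a steel collar, 34 mm diameter, 5 mm thick, its underside 21 mm below this point. On top a red button, 12 mm diameter, its top 25 mm above this point. About 175 g. With the collar on the fork this point is 21 mm above the lug's top.
- pin_tip (a point): The pin's tip, 65 mm below pin_grip. Steel shank 16 mm, 44 mm long, its last 5 mm tapering to 12 mm. 12 mm above the tip four balls stand 3 mm out. With the button out, a pin set into the fork's upper hole stops on its balls when the tip is 9 mm below the lug's top and pin_grip 56 mm above it, and stands there by itself; pressing the button from above then sends it down.
- pin_button (a joint): How far the pin's red button is pressed, m: 0 out (balls out), 0.005 fully in (balls in). Spring: 4 N to start, 8 N fully in. The balls cannot be pushed in from outside: only the button draws them in; when it springs back below the lower lug they lock.
- stand: White block with two loose wells, fixed, 75 x 125 x 55 mm high, origin at its underside; the ball-lock pin stands in one of them, its collar on the block's top, its tip 11 mm above the table, and a spare pin in the other. Which is where varies.
- spare_pin: Spare plain brass pin with a small green head and no button, in the stand's other well, 62 mm from the ball-lock pin; not for this job. Origin at its tip.
- jar_a: Amber jar, 72 mm diameter, 120 mm high, white cap; bystander. Origin at its underside.
- jar_b: Brown jar of dried food, 72 mm diameter, 120 mm high, yellow cap; bystander. Origin at its underside.
- tin: Food tin with a blue label, 74 mm diameter, 110 mm high; bystander. Origin at its underside.
- bowl: White bowl, 140 mm across, 55 mm high; bystander. Origin at its underside.
- brush: Cleaning brush with a wooden handle lying flat on the table; bystander. Origin at its underside.
- spoon: Metal spoon lying on the table; bystander. Origin at its underside.
Mind the look-alikes: they are no part of the job. What is shaped like the part that bears pin_grip but orange, purple or turquoise is not meant.

How it is judged:
On the way, in this order (a step that is already met when the one before it is completed fails the run):
1. the cassette is pushed home (within 4 mm of in line with the fork) (value of joint cassette between -0.006 and 0.004 m), for 0.2 s.
2. with its button pressed the pin goes down into the fork (value of joint pin_button above 0.002 m and z of pin_grip in the frame of lock_point between 0.015 and 0.049 m and y of pin_grip in the frame of lock_point between -0.005 and 0.005 m).
At the end, for the whole second after the job is handed in: The pin stands upright (within 0.1 rad) through the fork, within 3 mm of lock_point in y and 1 to 33 mm to its +x side, its collar within 2.5 mm of the fork's top, its button out again (less than 1.5 mm pressed, so the balls are out), and the cassette is locked within 3 mm of in line (z of pin_grip in the frame of lock_point between 0.018 and 0.0235 m and y of pin_grip in the frame of lock_point between -0.003 and 0.003 m and x of pin_grip in the frame of lock_point between 0.001 and 0.033 m and angle between pin_grip's own z axis and vertical below 0.1 rad and value of joint pin_button below 0.0015 m and value of joint cassette between -0.003 and 0.003 m and velocity of joint cassette below 0.01 m/s); the robot touches nothing.
It fails at once if the pin is forced against the cutter with more than 40 N (contact force between pin and cutter above 40 N).
It fails at once if the hand pushes on the cutter or its cassette with more than 40 N (contact force between the arm and cutter above 40 N).
It fails at once if the fingers push on the cutter or its cassette with more than 40 N (contact force between the fingers and cutter above 40 N).
It fails at once if another thing is moved by more than 30 mm (distance of any of spare_pin, jar_a, jar_b, tin, bowl, brush, spoon from where it was at the start of the episode above 0.03 m).
It also fails if it takes over 70 s, if anything falls off the work surface, if the arm or the gripper's body presses on something with over 40 N, if the wrist force passes 120 N, or if a joint passes its speed limit or range.

ROBOT

A 6-joint arm with a two-finger parallel gripper is mounted at the origin on the work surface. World frame = base frame: x ahead of the robot, y to its left, z up, the work surface at z = 0. Lengths are in m, angles in rad, forces in N, time in s.
With the tool pointing down it reaches from about 0.375 to 0.925 m from the base axis. Payload 5.7 kg.
Tool frame: the origin (TCP) lies midway between the tips of the shut fingers; the grasp point (between the pads) lies 19 mm behind it; z points along the fingers, y is the direction in which the jaws open and shut (so a half turn about z gives the same grasp; the last joint's range is limited). The gripper opens to 88 mm and grips with 3 to 60 N. Pads are 20 mm wide; open, the fingers measure 115 mm over their backs; the gripper's body (75 mm by 178 mm) begins 61 mm behind the grasp point.
Start: joints at [-1.423, 0.359, 1.51, -0, 1.272, -0.115], TCP at [0.156, -0.579, 0.223] pointing down, gripper open.
Joint ranges: [-2.97, 2.97], [-1.01, 2.36], [0.21, 2.38], [-0.96, 4.11], [0.2, 2.71], [-2.98, 2.98]. Speed limits (rad/s): [2.39, 2.39, 3.14, 3.14, 3.14, 3.14].

INTERFACE

Orientations are given as a unit quaternion [w, x, y, z].
In Python, from plant import ctrl gives the robot as it stands. Calls block until the motion is done:
- ctrl.move_ptp(position, orientation): joint-space move of the TCP to a pose.
- ctrl.move_linear(position, vel=0.15, rot=None): straight line of the TCP; rot=None keeps the orientation; vel is the mean speed in m/s.
- ctrl.move_joints(angles): joint-space move.
- ctrl.set_gripper(opening): finger opening in m; the grip force is fixed at half the most; returns when the fingers have stopped.
- ctrl.pause(seconds).
- ctrl.inverse_kinematics(position, orientation): joint angles nearest the present ones, or None.
- ctrl.read_state(): the state.
- ctrl.snapshot(name): name is "scene" or "top"; returns the picture (400x640x3 uint8, red, green, blue); there is no depth.
- ctrl.calibration(name): a dict with "intrinsics" (3x3 intrinsics, pixels), "k1" (the pictures are not rectified: a ray, as slopes to the right and down, at radius r is drawn at 1 + k1 r^2 times it, then the intrinsics apply), "camera_from_world" (4x4, takes a point from world to camera coordinates). Camera axes: x right, y up, looking along -z (the intrinsics and any distortion apply to the point x, -y, -z); pixel columns grow to the right and rows downward; lengths in m; the calibration is good to about 2 mm. A picture is of the moment at which its call begins. calibration takes no time and is no camera call.
A pose or a line that the arm cannot do raises ctrl.PlanningError and nothing moves.
- ctrl.hand_in(): hands the job in, once; it reports no verdict.
The state is a dict: "time_s": time; "joint_positions": joint angles; "dq": joint speeds; "effort": joint torques, N m; "tcp_pos": TCP position; "orientation": TCP orientation; "ft_force": force on the tool from outside, world axes, zero at the start; "wrist_torque": the same for the moment, N m; "opening": finger opening in m.
Only numpy, scipy, OpenCV 4.12 (cv2) and the standard library are available. Lean on these libraries where they do the work, as an engineer would, in place of code of your own. Each camera call takes 0.05 s, during which the arm holds its last target. There are 200 camera calls.

## Working session

There is one attempt and no reset: what is moved stays moved. The work goes in short steps, each a Python script; the robot and the scene stay as the last script left them, time stands still between calls to the robot, and variables do not carry over. Pictures are saved under pics/ and viewed, about 8 in all and at most 12, crops included, and the job is handed in when it is done.

```bash
ls; mkdir -p pics; cat > h.py <<'E'
import numpy as np, cv2
from plant import ctrl
def snap(name,fn=None):
    im=ctrl.snapshot(name)
    if fn: cv2.imwrite('pics/'+fn,cv2.cvtColor(im,cv2.COLOR_RGB2BGR))
    return im
def ray(name,uv):
    c=ctrl.calibration(name);K=np.array(c['intrinsics'],float);T=np.array(c['camera_from_world'])
    p=cv2.undistortPoints(np.array([[uv]],float),K,np.array([c['k1'],0,0,0,0.]))[0,0]
    d=T[:3,:3].T@np.array([p[0],-p[1],-1.]); o=-T[:3,:3].T@T[:3,3]
    return o,d
def onplane(name,uv,z):
    o,d=ray(name,uv); return o+d*(z-o[2])/d[2]
def proj(name,P):
    c=ctrl.calibration(name);K=np.array(c['intrinsics'],float);T=np.array(c['camera_from_world'])
    q=T[:3,:3]@np.array(P)+T[:3,3]; r=np.array([q[0],-q[1]])/-q[2]
    r=r*(1+c['k1']*(r@r)); return K[:2,:2]@r+K[:2,2]
E
python3 - <<'E'
from h import *
for n in('scene','top'):
    snap(n,n+'0.png'); c=ctrl.calibration(n); T=np.array(c['camera_from_world'])
    print(n,c['intrinsics'],c['k1'],(-T[:3,:3].T@T[:3,3]).round(3),T[:3,:3].round(2).tolist())
print(ctrl.read_state())
E
```

```text
pics
scene [[498.21268856   0.         322.53419933]
 [  0.         498.21268856 201.22326556]
 [  0.           0.           1.        ]] -0.07363553881384094 [ 1.66  -0.44   0.997] [[0.41, 0.91, 0.0], [-0.53, 0.24, 0.81], [0.74, -0.34, 0.58]]
top [[446.80397557   0.         329.76220365]
 [  0.         446.80397557 195.14016676]
 [  0.           0.           1.        ]] -0.02006702837814262 [0.401 0.1   1.686] [[-0.02, -1.0, 0.01], [1.0, -0.02, 0.08], [-0.08, 0.01, 1.0]]
{'time_s': 0.1, 'joint_positions': array([-1.42309986e+00,  3.59430476e-01,  1.51132420e+00, -6.39697427e-06,
        1.27252056e+00, -1.15072980e-01]), 'dq': array([-0.00089859, -0.00058556, -0.0019423 , -0.00066126, -0.00133971,
        0.00066603]), 'effort': array([-1.57575728e-04, -5.16357315e+01, -2.71405828e+01,  6.76305592e-02,
        2.75342166e-02, -3.19559376e-05]), 'tcp_pos': array([ 0.15576574, -0.57877249,  0.22189516]), 'orientation': array([-8.41129795e-04,  9.91380961e-01,  1.31007947e-01, -1.67783838e-05]), 'ft_force': array([-0.07220999,  0.31758373,  0.56978581]), 'wrist_torque': array([-0.04732411,  0.01380893,  0.03448176]), 'opening': 0.08786848030414951}
```

View pics/scene0.png

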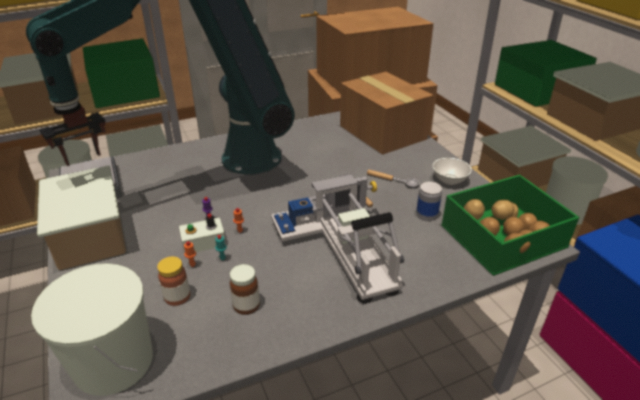

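View pics/top0.png

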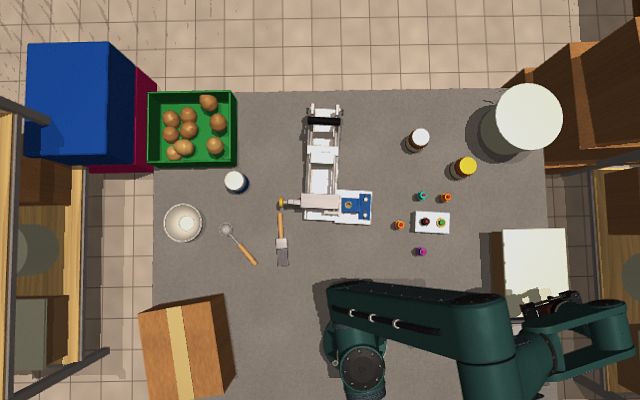

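The scene shows the cutter with its blue fork at about (300,212) and the white stand at (202,230) with look-alike figures around it. In the top view, the fork is at about (352,205), the yellow knob at (282,203), the stand at (432,222), the red-button pin at about (425,222) and the green spare at (441,222). Next I'll enlarge that area.

```bash
python3 - <<'E'
import cv2,numpy as np
from h import *
im=cv2.imread('pics/top0.png'); a=cv2.resize(im[185:265,270:460],None,fx=4.2,fy=4.2,interpolation=cv2.INTER_CUBIC)
cv2.imwrite('pics/c1.png',a[:, :798])
rgb=cv2.cvtColor(im,cv2.COLOR_BGR2HSV); 
def blobs(m,z,n):
    k,l,s,c=cv2.connectedComponentsWithStats(m.astype('uint8'))
    for i in range(1,k):
        x,y=c[i]
        if s[i,4]>=4 and 265<x<465 and 150<y<265: print(n,s[i].tolist(),c[i].round(1),onplane('top',c[i],z).round(4))
H,S,V=[rgb[...,i].astype(int) for i in range(3)]
blobs(((H<8)|(H>172))&(S>120)&(V>50),.1,'red')
blobs((H>100)&(H<125)&(S>120)&(V>50),.105,'blue')
blobs((H>18)&(H<34)&(S>120)&(V>100),.110,'yel')
blobs((H>34)&(H<85)&(S>100)&(V>60),.08,'grn')
blobs((S<35)&(V>200),.055,'white')
E
```

```text
red [456, 165, 2, 3, 4] [456.8 165.8] [ 0.6301 -0.3798  0.1   ]
red [423, 194, 2, 2, 4] [423.5 194.5] [ 0.5288 -0.2554  0.1   ]
red [447, 195, 3, 3, 7] [448.  196.3] [ 0.5206 -0.3432  0.1   ]
red [425, 219, 4, 5, 15] [426.5 220.9] [ 0.4345 -0.2626  0.1   ]
red [400, 223, 3, 3, 8] [400.9 224.1] [ 0.4249 -0.1706  0.1   ]
red [422, 251, 3, 2, 6] [423.  251.5] [ 0.3266 -0.2458  0.1   ]
blue [342, 194, 29, 26, 404] [357.8 205.5] [ 0.4941 -0.0189  0.105 ]
yel [279, 197, 4, 10, 37] [280.6 201.6] [0.5134 0.2539 0.11  ]
yel [345, 202, 6, 5, 11] [347.7 203.8] [0.5005 0.017  0.11  ]
yel [437, 218, 9, 9, 34] [440.2 222.6] [ 0.4269 -0.3085  0.11  ]
grn [425, 192, 2, 3, 4] [425.5 193. ] [ 0.5357 -0.2674  0.08  ]
grn [440, 220, 5, 5, 23] [441.8 222. ] [ 0.4296 -0.3224  0.08  ]
white [307, 139, 31, 28, 562] [322.1 151.6] [0.699 0.104 0.055]
white [336, 163, 2, 16, 28] [336.4 170.1] [0.6293 0.0526 0.055 ]
white [309, 164, 1, 5, 5] [309. 166.] [0.6465 0.1532 0.055 ]
white [301, 170, 71, 54, 1543] [328.9 199.4] [0.5215 0.0826 0.055 ]
white [331, 172, 1, 8, 8] [331.  175.5] [0.6096 0.073  0.055 ]
white [308, 178, 1, 9, 9] [308. 182.] [0.5873 0.158  0.055 ]
white [333, 179, 1, 8, 8] [333.  182.5] [0.5836 0.0662 0.055 ]
white [330, 187, 1, 7, 7] [330. 190.] [0.5561 0.0778 0.055 ]
white [364, 198, 3, 3, 7] [365.3 199. ] [ 0.5203 -0.0508  0.055 ]
white [289, 200, 4, 3, 12] [290.5 201. ] [0.5187 0.2231 0.055 ]
white [294, 201, 6, 3, 17] [296.6 201.9] [0.5148 0.2007 0.055 ]
white [304, 211, 2, 8, 10] [304.8 214.9] [0.4668 0.1718 0.055 ]
white [370, 212, 1, 7, 7] [370. 215.] [ 0.4614 -0.0663  0.055 ]
white [415, 212, 35, 22, 495] [432.1 221.8] [ 0.4316 -0.2933  0.055 ]
white [364, 214, 2, 3, 5] [364.6 214.8] [ 0.4625 -0.0466  0.055 ]
white [277, 238, 10, 9, 54] [282.  241.8] [0.3711 0.2563 0.055 ]
```

View pics/c1.png

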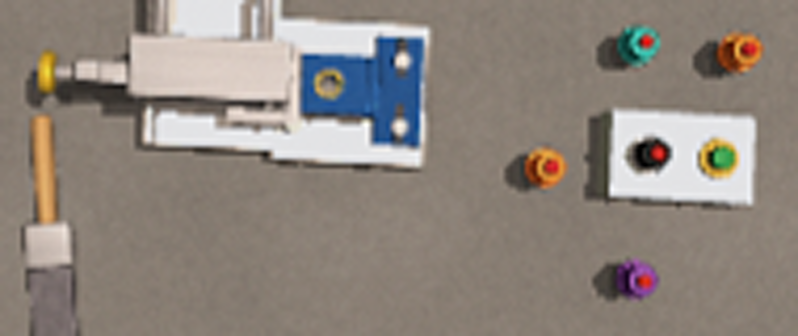

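The enlarged crop shows the brass-rimmed hole at about (348.3,204.5) and the knob at (281,202). The black head with the red button is the left pin in the stand at about (426,221), and the green spare is on the right. Next I'll refine these to subpixel and cross-check them in the scene view.

```bash
python3 - <<'E'
from h import *
top=cv2.imread('pics/top0.png');sc=cv2.imread('pics/scene0.png')
def cen(im,box,f,z,name,lab,k=6):
    x0,y0,x1,y1=box
    a=cv2.resize(im[y0:y1,x0:x1],None,fx=k,fy=k,interpolation=cv2.INTER_CUBIC)
    h=cv2.cvtColor(a,cv2.COLOR_BGR2HSV).astype(int); m=f(h[...,0],h[...,1],h[...,2]).astype('uint8')
    n,l,s,c=cv2.connectedComponentsWithStats(m); i=1+np.argmax(s[1:,4]); 
    cc=(c[i]+.5)/k-.5+[x0,y0]; bb=s[i,:4]/k+[x0,y0,0,0]
    print(lab,name,'area',s[i,4]/k/k,'bb',bb.round(1),'cen',cc.round(2),onplane(name,cc,z).round(4)); return cc
red=lambda H,S,V:((H<8)|(H>172))&(S>130)&(V>60)
brass=lambda H,S,V:(H>12)&(H<36)&(S>60)&(V>60)
yel=lambda H,S,V:(H>18)&(H<34)&(S>110)&(V>80)
blue=lambda H,S,V:(H>100)&(H<125)&(S>120)&(V>50)
nb=lambda H,S,V:~((H>98)&(H<128)&(S>100))
t=cen(top,(420,215,434,229),red,.101,'top','btn')
cen(top,(343,198,354,211),nb,.105,'top','hole')
cen(top,(343,198,354,211),brass,.105,'top','rim')
cen(top,(341,193,354,220),blue,.105,'top','lug')
cen(top,(275,192,287,212),yel,.110,'top','knob')
print('proj btn in scene',proj('scene',onplane('top',t,.101)).round(1),'hole',proj('scene',onplane('top',(348,204),.105)).round(1))
p=proj('scene',onplane('top',t,.101)).astype(int)
s=cen(sc,(p[0]-8,p[1]-8,p[0]+8,p[1]+8),red,.101,'scene','btn')
o1,d1=ray('top',t);o2,d2=ray('scene',s)
A=np.c_[d1,-d2];q=np.linalg.lstsq(A,o2-o1,rcond=None)[0];print('tri',((o1+d1*q[0]+o2+d2*q[1])/2).round(4),np.linalg.norm(o1+d1*q[0]-o2-d2*q[1]).round(4))
# edges: lines for yaw
st=(cv2.cvtColor(top,cv2.COLOR_BGR2HSV)); m=((st[...,1]<35)&(st[...,2]>200)).astype('uint8')
m2=np.zeros_like(m);m2[205:240,410:455]=m[205:240,410:455]
print('stand rect',cv2.minAreaRect(cv2.findNonZero(m2)))
# grey cassette top edges (rail top face)
a=sc[180:255,165:350];cv2.imwrite('pics/c2.png',cv2.resize(a,None,fx=4.2,fy=4.2,interpolation=cv2.INTER_CUBIC))
E
```

```text
btn top area 13.333333333333334 bb [424.8 219.3   4.2   4.3] cen [426.37 220.98] [ 0.4341 -0.2617  0.101 ]
hole top area 47.583333333333336 bb [344.5 201.2   7.8   7.8] cen [347.88 204.45] [0.4986 0.0162 0.105 ]
rim top area 25.88888888888889 bb [345.  201.8   6.5   6.3] cen [347.7  204.48] [0.4985 0.0169 0.105 ]
lug top area 112.1388888888889 bb [342.  198.2  12.   14. ] cen [347.46 204.82] [0.4973 0.0178 0.105 ]
knob top area 40.94444444444444 bb [278.8 197.    4.7  10.3] cen [280.7  201.79] [0.5127 0.2536 0.11  ]
proj btn in scene [208.7 214.4] hole [302.5 203. ]
btn scene area 16.666666666666668 bb [207.2 213.2   4.5   5.2] cen [208.89 215.37] [ 0.4393 -0.2624  0.101 ]
tri [ 0.4343 -0.2621  0.0975] 0.0009
stand rect ((432.05340576171875, 221.92282104492188), (33.31782531738281, 20.05508041381836), 3.6913859844207764)
```

View pics/c2.png

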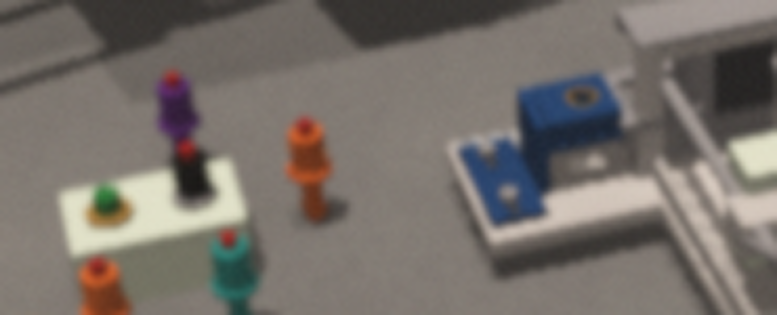

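The scene crop confirms it: black head with the red button at the right end of the stand, green spare at the left. The fork hole is visible, and the two views agree to about 3 mm. Next is the cassette push.

```bash
cat >> h.py <<'E'
psi=-0.045
X=np.array([np.cos(psi),np.sin(psi),0]);Y=np.array([-np.sin(psi),np.cos(psi),0])
def q(th): # jaw axis at angle th (world)
    a=np.pi/4+th/2; return [0,np.cos(a),np.sin(a),0]
def q2(th):
    a=np.pi/4+th/2-np.pi/2; return [0,np.cos(a),np.sin(a),0]
def F(): return np.array(ctrl.read_state()['ft_force'])
def st(l=''):
    s=ctrl.read_state(); print(l,'t',round(s['time_s'],2),'tcp',s['tcp_pos'].round(4),'F',s['ft_force'].round(1),'M',s['wrist_torque'].round(2),'op',round(s['opening'],4)); return s
E
python3 - <<'E'
from h import *
P0=np.array([0.513,0.2596,0.105])
for f in (q,q2):
  for p in (P0+.027*Y,[.434,-.262,.064],[.4985,.0165,.15]):
    j=ctrl.inverse_kinematics(np.array(p),f(psi)); print(None if j is None else np.round(j,2))
E
```

```text
[ 0.39  0.47  1.66 -0.    1.01  0.44]
[-0.68  0.44  1.88 -0.    0.83 -0.63]
[-0.11  0.3   1.81 -0.    1.03 -0.06]
[ 0.39  0.47  1.66 -0.    1.01 -2.71]
[-0.68  0.44  1.88 -0.    0.83  2.51]
None
```

```bash
python3 - <<'E'
from h import *
P0=np.array([0.513,0.2596,0.105]); S=P0+.030*Y
ctrl.set_gripper(0.0)
ctrl.move_ptp(S+[0,0,.15],q(psi)); ctrl.move_linear(S,vel=.15); ctrl.pause(.1)
f0=F(); st('start'); d=0; con=None
while d<.125:
    d+=.004 if d<.064 else .0015
    ctrl.move_linear(S-d*Y,vel=.06 if d<.064 else .03)
    f=(F()-f0)@Y
    if f>1.5 and con is None: con=d; print('contact',d)
    if f>7.5: print('stop',d,f);break
st('end')
snap('top','top1.png'); 
E
```

```text
start t 5.97 tcp [0.5152 0.2899 0.1061] F [0.1 0.4 0.3] M [-0.05 -0.02  0.02] op 0.0005
contact 0.06700000000000003
stop 0.06850000000000003 9.622271972927404
end t 10.76 tcp [0.5113 0.2228 0.1051] F [-2.1 10.2 -1.2] M [ 1.62  0.22 -0.11] op 0.0006
```

```bash
python3 - <<'E'
from h import *
S=np.array([0.513,0.2596,0.105])+.030*Y
ctrl.move_linear(S-.05*Y,vel=.1); st()
ctrl.move_linear(S-.05*Y+[0,0,.12],vel=.2)
im=snap('scene','scene2.png')[:,:,::-1]
cv2.imwrite('pics/c3.png',cv2.resize(im[160:260,240:400],None,fx=5,fy=5,interpolation=cv2.INTER_CUBIC))
E
```

```text
t 11.14 tcp [0.5123 0.2396 0.105 ] F [-0.  -0.4  1. ] M [ 0.   -0.09 -0.04] op 0.0005
```

View pics/c3.png

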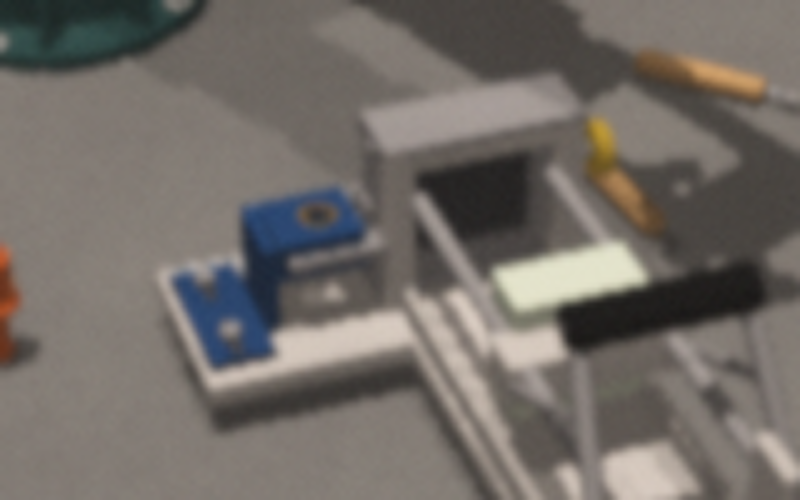

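The crop shows the tongue inside the fork gap at about (335,248) and the knob close behind the frame at (600,145). The push stopped on a hard stop after about 47 mm, which fits the stated range. Next I'll pick up the pin.

```bash
python3 - <<'E'
from h import *
G=np.array([.4343,-.2619,.064])
ctrl.move_ptp(G+[0,0,.13],q(psi)); 
top=snap('top','top2.png')[:,:,::-1]
h=cv2.cvtColor(np.ascontiguousarray(top),cv2.COLOR_BGR2HSV)[190:215,280:302].astype(int)
m=(h[...,0]>18)&(h[...,0]<34)&(h[...,1]>110)&(h[...,2]>80); y,x=np.nonzero(m)
if len(x): c=(x.mean()+280,y.mean()+190); print('knob',c,len(x),onplane('top',c,.11).round(4))
ctrl.set_gripper(.05); ctrl.move_linear(G,vel=.12); st('down')
ctrl.set_gripper(0); st('grip')
ctrl.move_linear(G+[0,0,.15],vel=.15); ctrl.pause(.1); st('up')
im=snap('scene','scene3.png')[:,:,::-1]; u,v=proj('scene',G+[0,0,.13]).astype(int);print(u,v)
cv2.imwrite('pics/c4.png',cv2.resize(im[max(v-60,0):v+60,max(u-80,0):u+80],None,fx=5,fy=5,interpolation=cv2.INTER_CUBIC))
E
```

```text
knob (np.float64(294.5), np.float64(202.5)) 40 [0.5092 0.205  0.11  ]
down t 15.97 tcp [ 0.4347 -0.2622  0.0645] F [ 0.7 -0.   0.4] M [-0.06 -0.12 -0.  ] op 0.05
grip t 16.48 tcp [ 0.4344 -0.262   0.0643] F [-1.5 -0.2  3.5] M [0.02 0.1  0.01] op 0.0252
up t 17.73 tcp [ 0.4337 -0.2614  0.2129] F [-0.1 -0.5 -0.9] M [ 0.   -0.1   0.04] op 0.0252
204 188
```

View pics/c4.png

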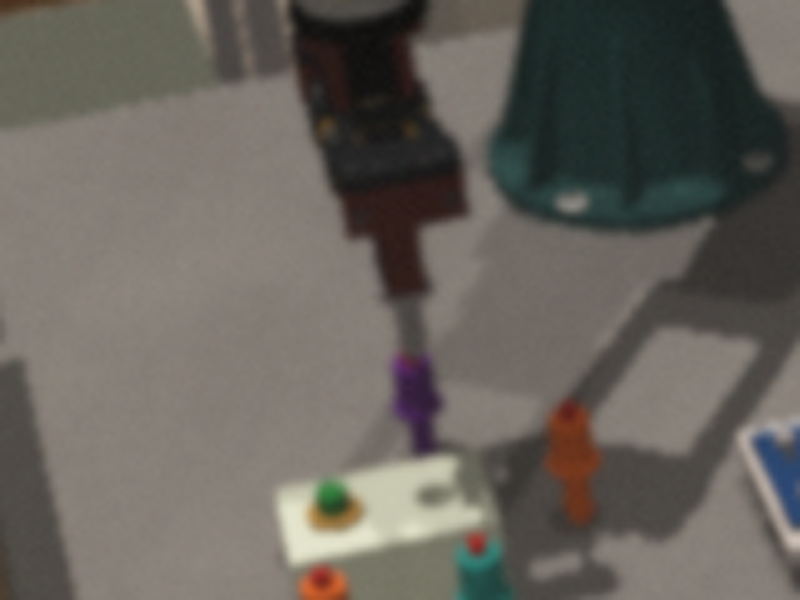

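```bash
python3 - <<'E'
from h import *
T=np.array([.4337,-.2614,.2129])
for dz in(.019,0,-.009,-.053): 
    p=proj('scene',T+[0,0,dz]);print(dz,((p-[124,128])*5).round())
top=cv2.imread('pics/top2.png'); top=snap('top','top3.png')[:,:,::-1]
sc=cv2.imread('pics/scene3.png')
a=cv2.resize(top[185:265,385:475],None,fx=4.4,fy=4.4,interpolation=cv2.INTER_CUBIC)
b=cv2.resize(sc[165:220,180:235],(352,352),interpolation=cv2.INTER_CUBIC)
cv2.imwrite('pics/c5.png',np.hstack([a[:352],b]))
E
```

```text
0.019 [394. 248.]
0 [399. 276.]
-0.009 [401. 289.]
-0.053 [411. 351.]
```

View pics/c5.png

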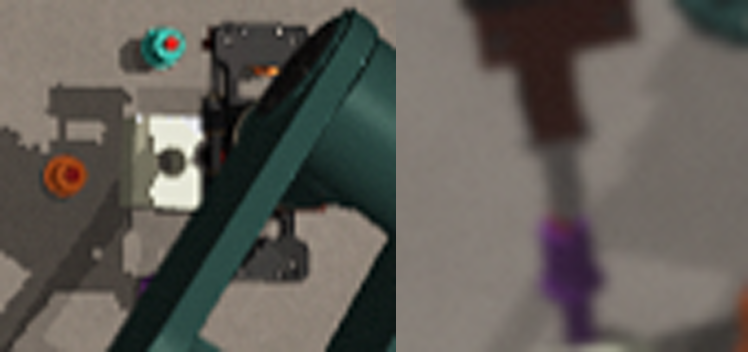

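The held pin's shank ends where the tip should project (411,351), so it is held upright and centred; the ball-pin's well is empty. Next I'll go above the hole and probe by feel.

```bash
cat > probe.py <<'E'
from h import *
def probe(xy,ztop=.1605,zmin=.146,lim=4.):
    """lower pin in 1 mm steps until upward force > lim; returns commanded z, tcp, dF"""
    z=ztop; ctrl.move_linear([xy[0],xy[1],z],vel=.04); f0=F()
    while z>zmin:
        z-=.001; ctrl.move_linear([xy[0],xy[1],z],vel=.03); f=F()-f0
        if f[2]>lim or np.hypot(f[0],f[1])>8: break
    s=ctrl.read_state(); print('t%.1f'%s['time_s'],np.round(xy,4),'zc %.4f'%z,'tcp',s['tcp_pos'].round(4),'dF',f.round(1),'M',s['wrist_torque'].round(2)); return z,f
E
python3 - <<'E'
from probe import *
H=np.array([.4985,.016])
s=ctrl.read_state()['tcp_pos']; ctrl.move_linear([s[0],s[1],.26],vel=.2)
ctrl.move_ptp(np.array([*H,.26]),q(psi)); ctrl.move_linear([*H,.166],vel=.12); ctrl.pause(.1)
z,f=probe(H)
st()
E
```

```text
t23.6 [0.4985 0.016 ] zc 0.1485 tcp [0.4988 0.016  0.1489] dF [-1.  -0.7  5. ] M [0.14 0.04 0.03]
 t 23.62 tcp [0.4988 0.016  0.1489] F [-0.6  0.4  3.1] M [0.14 0.04 0.03] op 0.0255
```

The pin stopped on its balls exactly at the expected height (TCP 0.149) with little side force. I'll release it, check it visually, then press.

```bash
python3 - <<'E'
from h import *
ctrl.set_gripper(.05); st('rel')
s=ctrl.read_state()['tcp_pos']; ctrl.move_linear([s[0],s[1],.215],vel=.1); st('up')
im=snap('scene','scene4.png')[:,:,::-1]
cv2.imwrite('pics/c6.png',cv2.resize(im[150:240,250:370],None,fx=6,fy=6,interpolation=cv2.INTER_CUBIC))
E
```

```text
rel t 24.21 tcp [0.4985 0.016  0.1485] F [ 0.5 -0.7 -0.1] M [-0.01 -0.05  0.06] op 0.0499
up t 25.02 tcp [0.4981 0.016  0.2146] F [-0.5  0.4 -0.4] M [-0.05 -0.07  0.03] op 0.0499
```

View pics/c6.png

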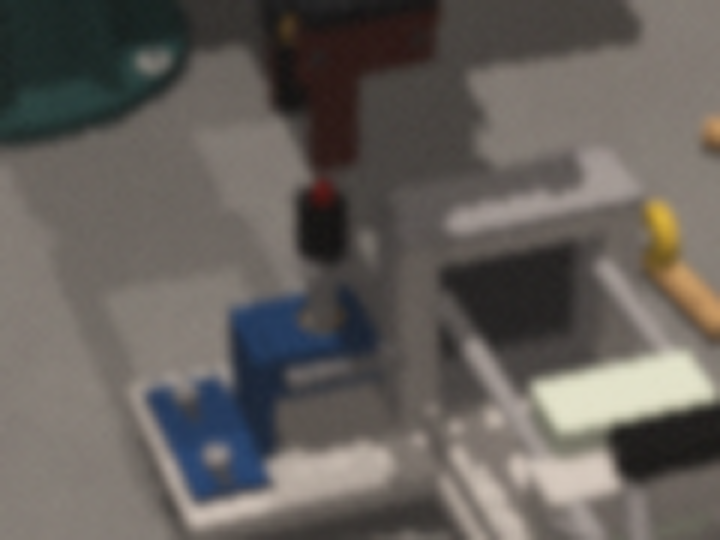

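The pin stands upright in the fork hole, with its button at (322,192) under the fingers. Next is the press.

```bash
python3 - <<'E'
from h import *
H=[.4985,.016]
ctrl.set_gripper(0); ctrl.move_linear([*H,.189],vel=.1); ctrl.pause(.1); f0=F(); z=.189; log=[]
while z>.143:
    z-=.001; ctrl.move_linear([*H,z],vel=.04); f=F()-f0; log.append((round(z,3),f.round(1).tolist()))
    if f[2]>18 or (z<.152 and f[2]>13) or np.hypot(*f[:2])>12: break
for l in log: print(*l)
st('end')
ctrl.pause(.2); st('hold')
im=snap('scene','scene5.png')
E
```

```text
0.188 [-0.2, 1.0, 0.6]
0.187 [0.7, -0.0, -0.5]
0.186 [-0.4, 0.5, 1.3]
0.185 [-0.3, 0.9, 3.2]
0.184 [0.3, 1.3, 1.6]
0.183 [0.5, 0.2, 1.0]
0.182 [-0.4, 0.9, 0.6]
0.181 [-0.0, 0.5, 0.7]
0.18 [0.6, 0.2, 0.4]
0.179 [-0.3, 0.5, 1.0]
0.178 [0.4, 0.2, 2.2]
0.177 [0.0, 0.6, 0.5]
0.176 [-0.0, -0.2, 1.5]
0.175 [0.3, 0.9, 0.3]
0.174 [-0.5, 1.2, 0.7]
0.173 [0.7, 0.3, 1.6]
0.172 [0.2, 0.1, 1.4]
0.171 [-0.1, 0.6, 1.5]
0.17 [0.0, -0.0, -0.4]
0.169 [0.9, -0.4, 1.0]
0.168 [-0.2, 0.1, 2.4]
0.167 [0.3, 0.3, 3.4]
0.166 [-0.4, -1.5, 4.9]
0.165 [-0.7, -0.9, 5.2]
0.164 [-0.2, -1.5, 7.8]
0.163 [-1.2, -2.0, 7.4]
0.162 [-0.2, -1.2, 7.7]
0.161 [-0.3, -2.1, 9.3]
0.16 [-2.1, -1.9, 10.9]
0.159 [-1.2, -2.3, 13.0]
0.158 [-2.1, -3.3, 15.8]
0.157 [-2.2, -3.4, 19.2]
end t 34.45 tcp [0.5002 0.015  0.1589] F [-2.3 -3.8 19.2] M [-0.7   0.35  0.01] op 0.0004
hold t 34.65 tcp [0.5002 0.015  0.159 ] F [-2.5 -4.7 18.7] M [-0.66  0.36 -0.01] op 0.0004
```

```bash
python3 - <<'E'
import cv2
im=cv2.imread('pics/scene5.png')
cv2.imwrite('pics/c7.png',cv2.resize(im[170:230,270:340],None,fx=8,fy=8,interpolation=cv2.INTER_CUBIC))
E
```

```text
(no output)
```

View pics/c7.png

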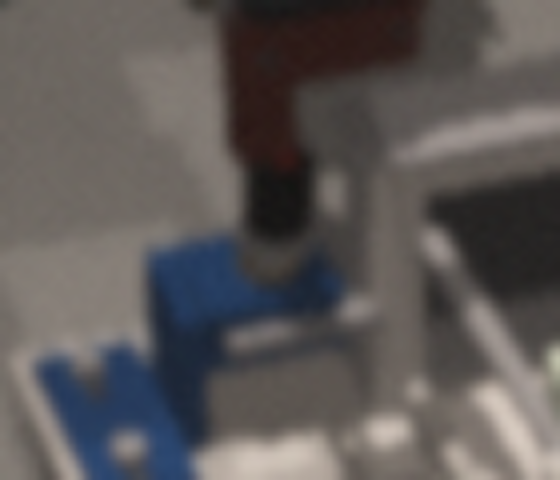

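```bash
python3 - <<'E'
from h import *
for z in(.18,.159,.143,.122,.105): print(z,((proj('scene',[.4985,.0165,z])-[270,170]+.5)*8).round(0),((proj('scene',[.512,.0155,z])-[270,170]+.5)*8).round(0))
E
```

```text
0.18 [260. 102.] [271. 120.]
0.159 [261. 148.] [272. 167.]
0.143 [262. 183.] [273. 202.]
0.122 [263. 229.] [274. 248.]
0.105 [264. 265.] [275. 284.]
```

```bash
python3 - <<'E'
from h import *
ctrl.move_linear([.4985,.016,.195],vel=.12); st()
im=np.ascontiguousarray(snap('scene','scene6.png')[:,:,::-1])
x0,y0,k=285,170,6
a=cv2.resize(im[y0:215,x0:325],None,fx=k,fy=k,interpolation=cv2.INTER_CUBIC)
h=cv2.cvtColor(a,cv2.COLOR_BGR2HSV).astype(int);H_,S,V=h[...,0],h[...,1],h[...,2]
m=(((H_<8)|(H_>172))&(S>130)&(V>60)).astype('uint8')
n,l,s,c=cv2.connectedComponentsWithStats(m)
for i in range(1,n):
    if s[i,4]>60: p=(c[i]+.5)/k-.5+[x0,y0]; print('red',s[i].tolist(),p.round(2))
for z in(.164,.169,.174): print(z,proj('scene',[.4985,.0165,z]).round(2),proj('scene',[.4985,.0265,z]).round(2),proj('scene',[.5085,.0165,z]).round(2))
cv2.imwrite('pics/c8.png',cv2.resize(im[165:225,265:345],None,fx=8,fy=8,interpolation=cv2.INTER_CUBIC))
E
```

```text
t 35.17 tcp [0.4982 0.0162 0.1944] F [ 0.   0.2 -0.5] M [-0.05 -0.05 -0.03] op 0.0005
red [110, 105, 18, 14, 176] [304.39 188.1 ]
0.164 [302.08 186.66] [305.15 185.9 ] [303.35 188.35]
0.169 [302.04 185.27] [305.12 184.52] [303.31 186.96]
0.174 [302.   183.88] [305.09 183.13] [303.28 185.57]
```

View pics/c8.png

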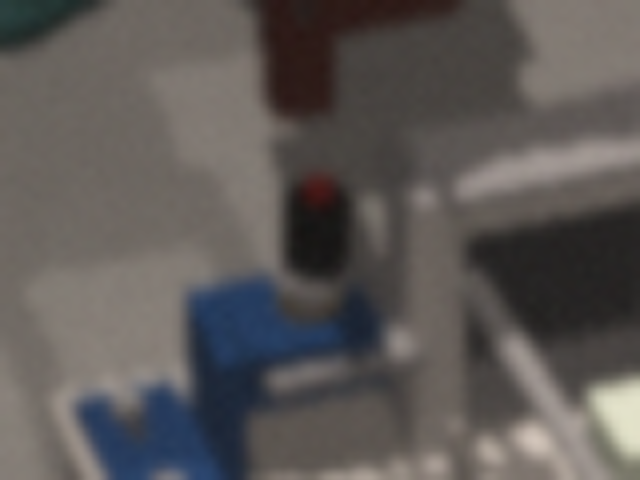

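The crop shows the pin part-way in: button at (317,190), collar about 15 mm above the lug. It leans toward +y because its nose is still held by the tongue, which sits 2.5 mm past line. I'll press the button from the leaning side and drag it back upright while regulating the force.

```bash
python3 - <<'E'
from h import *
x,y,z=.5005,.0235,.172
ctrl.move_linear([x,y,.180],vel=.1); ctrl.pause(.1); f0=F(); t0=ctrl.read_state()['time_s']
ctrl.move_linear([x,y,z],vel=.08)
fz=0; log=[]
while ctrl.read_state()['time_s']-t0<8:
    if fz<9: z-=.001
    elif fz>13: z+=.0005
    if fz>6 and y>.011: y-=.0008; x=max(x-.0003,.4975)
    ctrl.move_linear([x,y,z],vel=.03); f=F()-f0; fz=f[2]
    log.append((round(x,4),round(y,4),round(z,4),f.round(1).tolist()))
    if fz>20 or np.hypot(*f[:2])>14 or (z<.151 and fz>12): break
for l in log: print(*l)
st('end')
E
```

```text
0.5005 0.0235 0.171 [-0.6, 0.2, -0.4]
0.5005 0.0235 0.17 [0.2, -0.1, 0.1]
0.5005 0.0235 0.169 [0.0, -0.4, 0.5]
0.5005 0.0235 0.168 [-0.2, -0.6, 0.2]
0.5005 0.0235 0.167 [-0.7, -0.1, -0.2]
0.5005 0.0235 0.166 [0.1, -0.9, 0.2]
0.5005 0.0235 0.165 [-1.0, -0.4, -0.2]
0.5005 0.0235 0.164 [0.3, -0.2, -1.3]
0.5005 0.0235 0.163 [-0.2, 0.3, 0.0]
0.5005 0.0235 0.162 [-0.9, -1.0, 2.5]
0.5005 0.0235 0.161 [-1.4, -1.2, 2.4]
0.5005 0.0235 0.16 [-0.1, -1.6, 3.1]
0.5005 0.0235 0.159 [-1.0, -1.9, 2.7]
0.5005 0.0235 0.158 [-1.5, -2.0, 3.6]
0.5005 0.0235 0.157 [-1.5, -2.3, 4.8]
0.5005 0.0235 0.156 [-0.9, -2.3, 4.5]
0.5005 0.0235 0.155 [-1.2, -2.1, 4.1]
0.5005 0.0235 0.154 [-1.6, -2.8, 4.9]
0.5005 0.0235 0.153 [-0.9, -3.6, 5.0]
0.5005 0.0235 0.152 [-1.5, -3.4, 5.9]
0.5005 0.0235 0.151 [-1.5, -1.3, 5.4]
0.5005 0.0235 0.15 [-1.6, -3.1, 5.8]
0.5005 0.0235 0.149 [-1.8, -3.0, 7.0]
0.5002 0.0227 0.148 [-1.5, -3.1, 8.0]
0.4999 0.0219 0.147 [-2.5, -2.7, 8.3]
0.4996 0.0211 0.146 [-1.4, -3.4, 10.7]
0.4993 0.0203 0.146 [-1.0, -2.3, 8.1]
0.499 0.0195 0.145 [-3.6, -2.0, 14.1]
end t 42.88 tcp [0.4995 0.0195 0.1461] F [-3.2 -1.9 14.1] M [-0.32  0.42  0.01] op 0.0002
```

The finger reached 0.146, which is collar seated with the button fully in. I'll lift off and look.

```bash
python3 - <<'E'
from h import *
s=ctrl.read_state()['tcp_pos']; ctrl.move_linear([s[0],s[1],.20],vel=.08); ctrl.move_linear([.42,-.12,.26],vel=.2); ctrl.pause(.2); st()
im=np.ascontiguousarray(snap('scene','scene7.png')[:,:,::-1]); tp=np.ascontiguousarray(snap('top','top7.png')[:,:,::-1])
def red(im,x0,y0,x1,y1,n,k=6):
    a=cv2.resize(im[y0:y1,x0:x1],None,fx=k,fy=k,interpolation=cv2.INTER_CUBIC)
    h=cv2.cvtColor(a,cv2.COLOR_BGR2HSV).astype(int);H,S,V=h[...,0],h[...,1],h[...,2]
    m=(((H<8)|(H>172))&(S>130)&(V>60)).astype('uint8'); N,l,s,c=cv2.connectedComponentsWithStats(m)
    if N<2: return print(n,'none')
    i=1+np.argmax(s[1:,4]); p=(c[i]+.5)/k-.5+[x0,y0]; print(n,s[i,4]/k/k,p.round(2),onplane(n,p,.151).round(4)); return p
a=red(im,285,170,325,215,'scene'); b=red(tp,335,190,362,218,'top')
print('exp scene',proj('scene',[.4985,.0165,.151]).round(2),'top',proj('top',[.4985,.0165,.151]).round(2))
if a is not None and b is not None:
    o1,d1=ray('top',b);o2,d2=ray('scene',a);q_=np.linalg.lstsq(np.c_[d1,-d2],o2-o1,rcond=None)[0];print('tri',((o1+d1*q_[0]+o2+d2*q_[1])/2).round(4))
A=cv2.resize(im[165:225,265:330],(420,388),interpolation=cv2.INTER_CUBIC);B=cv2.resize(tp[180:230,275:370],(737,388)[:2],interpolation=cv2.INTER_CUBIC)
cv2.imwrite('pics/c9.png',cv2.resize(np.hstack([A,B]),(798,268)))
E
```

```text
t 44.93 tcp [ 0.4201 -0.1192  0.2596] F [-0.1  0.8  0.3] M [-0.02 -0.06 -0.02] op 0.0005
scene 14.472222222222221 [303.1 191.3] [0.5049 0.0169 0.151 ]
top 15.25 [348.35 203.43] [0.4992 0.017  0.151 ]
exp scene [302.18 190.23] top [348.49 203.65]
tri [0.4999 0.0177 0.1476]
```

View pics/c9.png

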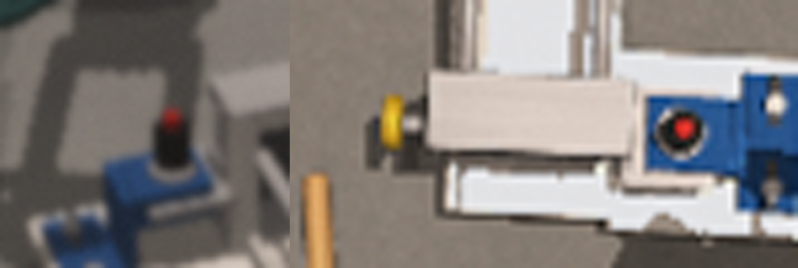

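The views show the red button out, the collar flat on the blue lug at (172,172), and the pin upright and centred on the hole. The knob is in and the hand is well clear. The triangulated button top is 0.1476 m; adding the 3.5 mm by which the same method read low at the stand gives 0.151 m, which is collar seated and button out. I'm handing in.

```bash
python3 -c "
from h import *
ctrl.hand_in(); st('done')"
```

```text
the job is handed in; nothing more can be done
the job is handed in; nothing more can be done
```

The cassette is pushed in, and the ball-lock pin is through fork and tongue with its collar on the fork. The job was handed in at about 45 s of the 70 s allowed.

- **Cassette:** I pushed the knob about 47 mm with closed fingers until it met the end stop, at about 10 N.
- **Setting the pin:** I took the ball-lock pin from the stand by its black head. The first probe found the hole, and the pin stopped on its balls at the expected height (TCP 0.149 m). I released it there and it stood by itself.
- **First press failed:** The pin stuck part-way at 19 N, leaning about 0.085 rad toward +y, because the tongue was still past line.
- **Second press:** Pressing from the leaning side with the force regulated sent it down. The finger reached 0.146 m, which is collar seated with the button fully in. The force never passed 14 N.

**Last checks:**
- **Views:** They show the pin upright and on the hole within about 1 mm in the top view. Collar on the lug, button out, knob in and hand clear.
- **Disagreement:** The triangulated button top read 0.1476 m against 0.151 m expected. The same method read 3.5 mm low on the pin in its stand, so I took this as camera bias.
- **Not measured:** I did not measure directly that the balls are locked, nor the exact final cassette position.

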